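# Lock the specimen case with its quarter-turn fastener

### The job

The sprung lid of the specimen case stands ajar. Set a fingertip in the slot of the orange fastener, press the lid down shut, and while it is down turn the fastener a quarter turn clockwise (seen from above) to its stop so that the lid stays locked; then take the hand away. Do not lift the lid, and leave the jar, the vial and the small tray where they are.

Things in the scene. Friction and masses are not known exactly. Their poses are not given: they have to be found in the camera images.
- case: Dark grey open-topped case fixed to the table, 260 mm (x) by 300 mm (y) by 90 mm high, walls 6 mm. Origin: centre of its underside, on the table. Its x axis points from the front (fastener side, nearest the robot) to the hinge side. Inside at the front is a steel keeper bar under which the fastener's cam tongue catches.
- lid (a joint): Tan lid with clear window, 10 mm thick, 262 by 304 mm, hinged on the case's far top edge (case frame x = 130, z = 90 mm). Rad: 0 = shut, grows as the front edge rises. Springs hold it ajar at 0.1 to 0.15; shutting it takes 3 to 5 N at the fastener, then a hard stop. Let go unlocked it springs up; locked it stays within about 0.015 of shut.
- fastener (a joint): Quarter-turn fastener on the lid. Rad: 0 = unlocked (slot along the front edge, red dots), grows clockwise from above to a hard stop at 1.571 = locked (slot front to back, green dot). Starts at 0 to 0.3. Friction 0.12 N m (4 to 5 N at 28 mm from the axis); stays where left. Its tongue passes under the keeper only with the lid held shut; otherwise it jams or passes above.
- slot (a point): Fastener centre, on its axis at the slot floor. Black 90 mm disc with two orange D-shaped cheeks 14 mm high; the slot between is 38 mm wide, 90 mm long, open-ended, along this frame's y; z points out of the lid. Lid shut: case frame x = -85, y = 0, z = 103 mm. To turn it, push sideways on a cheek with the fingertip near an end of the slot, round the axis.
- lid_edge (a point): Middle of the lid's front edge, on its upper face.
- jar: Bystander: amber glass jar, 48 mm diameter, 75 mm high, standing loose beside the case. Origin: centre of its underside.
- tray: Bystander: small tan open cardboard tray, 85 by 65 by 30 mm, loose beside the case. Origin: centre of its underside.
- vial: Bystander: white vial with a blue cap, 26 mm diameter, 50 mm high, standing loose beside the case. Origin: centre of its underside.

How it is judged:
By the outcome, as a careful person would: the job done as asked, in the order asked, and still so for the second after the job is handed in, with the robot touching nothing.
It also fails if it takes over 38 s, if anything falls off the work surface, if the arm or the gripper's body presses on something with over 40 N, if the wrist force passes 120 N, or if a joint passes its speed limit or range.

### The arm

A 7-joint arm with a two-finger parallel gripper is mounted at the origin on the work surface. World frame = base frame: x ahead of the robot, y to its left, z up, the work surface at z = 0. Lengths are in m, angles in degrees, forces in N, time in s.
With the tool pointing down it reaches from about 0.425 to 0.875 m from the base axis. Payload 4.7 kg.
Tool frame: the origin (TCP) lies midway between the tips of the shut fingers; the grasp point (between the pads) lies 19 mm behind it; z points along the fingers, x is the direction in which the jaws open and shut, and the axes are right-handed (so a half turn about z gives the same grasp; the last joint's range is limited). The gripper opens to 87 mm and grips with 3 to 60 N. Pads are 19 mm wide; open, the fingers measure 117 mm over their backs; the gripper's body (75 mm by 190 mm) begins 51 mm behind the grasp point.
Start: joints at [76.897, 18.392, -4.016, 83.108, 1.295, 78.541, -3.26], TCP at [0.156, -0.631, 0.223] pointing down, gripper open.
Joint ranges: [-163.93, 163.93], [-17.29, 119.83], [-79.2, 71.16], [3.27, 140.29], [-89.18, 269.18], [5.43, 117.66], [-154.24, 154.24]. Speed limits (degrees/s): [147.25, 147.25, 180, 180, 180, 180, 180].

### API

Orientations are given as [roll, pitch, yaw] about the fixed x, y, z axes, in that order (R = Rz(yaw) Ry(pitch) Rx(roll)).
In Python, from cell import telemetry, optics, env gives the robot as it stands.
- The arm moves only by the tool arm_command, never from a script. Its arguments are lists of equal length, an entry for each row: "translation": the shift along the tool's x, y, z in cm, a list of three; "twist": the turn about the tool's z in degrees. In form: {"translation": [[x, y, z], ...], "twist": [twist, ...]}. A call has 1 to 10 rows; each row shifts and turns the pose as measured when the row begins, along the tool's axes as they then stand; what a row does not reach is not made up. A row lasts 1/8 s, in which the tool goes at most 62.5 mm and 10.7 degrees, less where a joint would pass 70% of its speed; a pose out of reach is approached as far as the arm can. A call is refused whole if a number of a shift passes 6.25 or a number of a turn 10.7, either way. A call with a gripper value outside its range is refused whole. "grip" is the opening in per cent of the stroke, from 0 (shut) to 100 (fully open), set as the call begins (left out, the last holds). The fingers move at their own pace and stop on an object; "force" is the grip in N (left out, the last holds). Time passes only in rows, so rows that do not move let the fingers close. It gives the time, the measured TCP pose, the force and the opening at its end, in the units of the state.
- telemetry.get_obs(): the state, without advancing time (a new reading comes with each control period).
- optics.read_camera(name): name is "scene" or "side" or "wrist"; returns a dict with "img" (384x512x3 uint8, blue, green, red), "fx", "fy", "cx", "cy" (pixels), "extrinsics" (4x4, takes a point from camera to world coordinates); the wrist camera has in their place "hand_eye" (4x4, takes a point from camera to tool coordinates, whose origin is the TCP and whose axes are the tool frame's). Camera axes: x right, y up, looking along -z (the intrinsics and any distortion apply to the point x, -y, -z); pixel columns grow to the right and rows downward; lengths in m; the calibration is good to about 2 mm. A picture is of the moment at which its call begins: read the wrist's pose just before it. There is no depth.
- env.sign_off(): hands the job in, once; it reports no verdict.
The state is a dict: "time_s": time; "qpos": joint angles; "joint_velocities": joint speeds; "effort": joint torques, N m; "tool_pos": TCP position; "tool_rot": TCP orientation; "force": force on the tool from outside, world axes, zero at the start; "wrist_torque": the same for the moment, N m; "grip_width": finger opening in m.
Only numpy, scipy, OpenCV 4.12 (cv2) and the standard library are available. Lean on these libraries where they do the work, as an engineer would, in place of code of your own. Each camera call takes 0.05 s, during which the arm holds its last target. There are 200 camera calls.

## Working session

There is one attempt and no reset: what is moved stays moved. The work goes in short steps, Python scripts to look and compute and a tool call to move; the robot and the scene stay as the last step left them, time stands still between calls to the robot, and variables do not carry over. Pictures are saved under pics/ and viewed, about 8 in all and at most 12, crops included, and the job is handed in when it is done.

Besides the shell and the picture viewer there is one more tool, called after ">>>" as name([rows], argument=value, ...), one row to a line, values as JSON. arm_command: Moves the arm, as the interface text tells. Its arguments: {"type":"object","properties":{"translation":{"type":"array","items":{"type":"array","items":{"type":"number"}}},"twist":{"type":"array","items":{"type":"number"}},"grip":{"type":"number"},"force":{"type":"number"}},"required":["translation","twist"]}

```bash
mkdir -p pics; ls; python3 - <<'E'
from cell import telemetry, optics
import cv2,numpy as np
o=telemetry.get_obs(); print({k:np.round(v,3).tolist() for k,v in o.items()})
for n in ("scene","side"):
    c=optics.read_camera(n); cv2.imwrite(f"pics/{n}0.png",c["img"]); print(n,c["fx"],c["fy"],c["cx"],c["cy"],np.round(c["extrinsics"],4).tolist(),[k for k in c])
E
```

```text
pics
{'time_s': 0.0, 'qpos': [76.896, 18.439, -4.016, 83.175, 1.296, 78.541, -3.26], 'joint_velocities': [0.064, 0.082, -0.008, -0.03, 0.039, -0.063, 0.036], 'effort': [-0.0, -49.129, -0.404, -31.254, -0.064, 0.044, 0.0], 'tool_pos': [0.156, -0.63, 0.221], 'tool_rot': [179.993, 0.111, -76.086], 'force': [0.098, 0.717, 0.953], 'wrist_torque': [0.009, 0.031, 0.006], 'grip_width': 0.087}
scene 363.4696819994756 363.4696819994756 256.03829572849656 191.94837530859596 [[-0.0259, -0.6413, 0.7669, 1.276], [0.9996, -0.0097, 0.0256, 0.0741], [-0.009, 0.7672, 0.6413, 0.6709], [0.0, 0.0, 0.0, 1.0]] ['img', 'fx', 'fy', 'cx', 'cy', 'extrinsics']
side 381.8260298095112 381.8260298095112 261.82870210509816 198.63797036840143 [[-0.8282, 0.3203, -0.4599, 0.2143], [-0.5599, -0.4366, 0.7042, 0.6253], [0.0248, 0.8407, 0.5409, 0.5549], [0.0, 0.0, 0.0, 1.0]] ['img', 'fx', 'fy', 'cx', 'cy', 'extrinsics']
```

View pics/scene0.png

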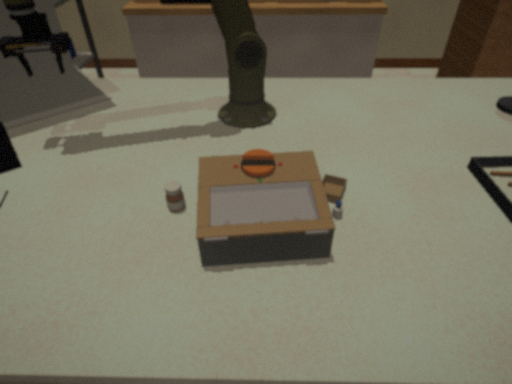

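View pics/side0.png

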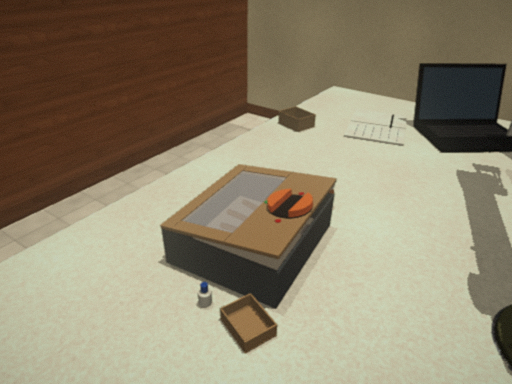

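The scene view shows the fastener at about (258,163), lid corners near (198,157), (314,152), (334,229) and (199,237), the jar at (175,196), and the tray and vial at (335,188) and (338,206). The side view shows the fastener at about (290,204) and the lid corners near (336,178), (268,248), (167,229) and (240,167).

```bash
cat > h.py <<'E'
import cv2,numpy as np
from cell import telemetry, optics
def ray(c,p,E=None):
    E=c["extrinsics"] if E is None else E
    d=np.array([(p[0]-c["cx"])/c["fx"],-(p[1]-c["cy"])/c["fy"],-1.])
    d=E[:3,:3]@d; return E[:3,3],d/np.linalg.norm(d)
def onz(c,p,z,E=None):
    o,d=ray(c,p,E); return o+d*(z-o[2])/d[2]
def tri(c1,p1,c2,p2):
    o1,d1=ray(c1,p1);o2,d2=ray(c2,p2)
    s=np.linalg.lstsq(np.c_[d1,-d2],o2-o1,rcond=None)[0]
    a=o1+s[0]*d1;b=o2+s[1]*d2
    return (a+b)/2,np.linalg.norm(a-b)
def blobs(img,lo,hi,amin):
    m=cv2.inRange(cv2.cvtColor(img,cv2.COLOR_BGR2HSV),lo,hi)
    n,l,st,ce=cv2.connectedComponentsWithStats(m)
    return [(ce[i].round(1).tolist(),st[i].tolist()) for i in range(1,n) if st[i,4]>=amin]
E
python3 - <<'E'
from h import *
C={n:optics.read_camera(n) for n in("scene","side")}
for n in C: print(n,blobs(C[n]["img"],(0,190,110),(14,255,255),6))
S,D=C["scene"],C["side"]
for nm,a,b in[("fR",(198,157),(336,178)),("fL",(314,152),(268,248)),("hL",(333,229),(167,229)),("hR",(199,237),(240,167)),("dotL",(280,164),(278,221)),("dotR",(236,167),(300,193))]:
    p,e=tri(S,a,D,b);print(nm,p.round(4),round(e,4))
for nm,z,p in[("jar base",0.02,(176,202)),("tray",0.015,(335,188)),("vial",.025,(338,207))]:print(nm,onz(S,p,z).round(3))
a=cv2.resize(S["img"][140:250,190:345],None,fx=4,fy=4,interpolation=2)
b=cv2.resize(D["img"][160:255,160:345],None,fx=3,fy=3,interpolation=2)
cv2.imwrite("pics/a.png",a); cv2.imwrite("pics/b.png",b)
E
```

```text
scene [([256.5, 153.4], [248, 152, 17, 4, 31]), ([258.8, 168.8], [245, 166, 27, 7, 77])]
side [([273.4, 199.7], [269, 195, 9, 10, 25]), ([298.9, 205.7], [289, 198, 19, 15, 75]), ([277.5, 220.5], [276, 220, 4, 2, 8])]
fR [ 0.4889 -0.1031  0.1291] 0.0026
fL [0.4743 0.2016 0.1378] 0.0027
hL [0.7024 0.2236 0.0872] 0.0045
hR [ 0.7374 -0.0689  0.0916] 0.0002
dotL [0.5107 0.1116 0.1248] 0.0014
dotR [ 0.5259 -0.0011  0.1255] 0.0008
jar base [ 0.543 -0.168  0.02 ]
tray [0.471 0.272 0.015]
vial [0.562 0.266 0.025]
```

View pics/a.png

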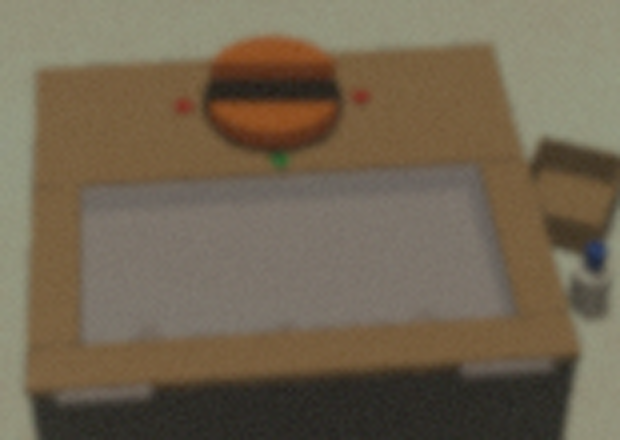

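The lid measures about 305 mm by 240 mm and the fastener is at about (0.518, 0.055, 0.125) with case yaw of 6–7°, all plausible. My plan is to put both fingertips, spread along the slot, inside it, then press and twist about the tool axis. First I'll move above it along an arc.

```bash
cat > plan.py <<'E'
import numpy as np
from cell import telemetry, optics
def ax(yaw):
    c,s=np.cos(np.radians(yaw)),np.sin(np.radians(yaw)); return np.array([[c,s,0],[s,-c,0],[0,0,-1]]) # columns = tool axes (tool down)
def rel(pts,yaws):
    o=telemetry.get_obs(); p=np.array(o["tool_pos"]);y=o["tool_rot"][2]
    T=[];W=[]
    for q,v in zip(pts,yaws):
        T.append((ax(y).T@(np.array(q)-p)*100).round(1).tolist());W.append(round(-((v-y+180)%360-180),1)); 
        p=p+ax(y)@np.array(T[-1])/100;y-=W[-1]
    return T,W
E
python3 - <<'E'
from plan import *
print(np.round(optics.read_camera("wrist")["hand_eye"],3).tolist())
t=np.linspace(0,1,21)[1:]
az=np.radians(-76+t*82); r=.65-t*.14; z=.222+np.minimum(t*2,1)*.09
T,W=rel(np.c_[r*np.cos(az),r*np.sin(az),z],-76+t*172)
print(T[:10],W[:10]);print(T[10:],W[10:])
E
```

```text
[[1.0, 0.001, -0.0, 0.0], [0.001, -0.966, -0.257, -0.07], [-0.001, 0.257, -0.966, -0.161], [0.0, 0.0, 0.0, 1.0]]
[[-0.8, -4.7, -0.9], [-0.5, -4.6, -0.9], [-0.2, -4.6, -0.9], [0.2, -4.5, -0.9], [0.6, -4.5, -0.9], [0.8, -4.3, -0.9], [1.2, -4.2, -0.9], [1.5, -4.1, -0.9], [1.8, -3.9, -0.9], [2.0, -3.7, -0.9]] [np.float64(-8.7), np.float64(-8.6), np.float64(-8.6), np.float64(-8.6), np.float64(-8.6), np.float64(-8.6), np.float64(-8.6), np.float64(-8.6), np.float64(-8.6), np.float64(-8.6)]
[[2.3, -3.5, 0.0], [2.6, -3.2, 0.0], [2.7, -3.1, 0.0], [2.9, -2.8, 0.0], [3.1, -2.5, 0.0], [3.2, -2.2, 0.0], [3.4, -2.0, 0.0], [3.4, -1.7, 0.0], [3.6, -1.4, 0.0], [3.5, -1.1, 0.0]] [np.float64(-8.6), np.float64(-8.6), np.float64(-8.6), np.float64(-8.6), np.float64(-8.6), np.float64(-8.6), np.float64(-8.6), np.float64(-8.6), np.float64(-8.6), np.float64(-8.6)]
```

>>> arm_command([
  [-0.8,-4.7,-0.9],
  [-0.5,-4.6,-0.9],
  [-0.2,-4.6,-0.9],
  [0.2,-4.5,-0.9],
  [0.6,-4.5,-0.9],
  [0.8,-4.3,-0.9],
  [1.2,-4.2,-0.9],
  [1.5,-4.1,-0.9],
  [1.8,-3.9,-0.9],
  [2.0,-3.7,-0.9],
], twist=[-8.6,-8.6,-8.6,-8.6,-8.6,-8.6,-8.6,-8.6,-8.6,-8.6], grip=45)

```text
time_s: 1.5
tool_pos: [0.4745, -0.3221, 0.3112]
tool_rot: [-179.8, 0.2, 12.2]
force: [0.2, -1.1, -0.8]
grip_width: 0.0394
```

>>> arm_command([
  [2.3,-3.5,0.0],
  [2.6,-3.2,0.0],
  [2.7,-3.1,0.0],
  [2.9,-2.8,0.0],
  [3.1,-2.5,0.0],
  [3.2,-2.2,0.0],
  [3.4,-2.0,0.0],
  [3.4,-1.7,0.0],
  [3.6,-1.4,0.0],
  [3.5,-1.1,0.0],
], twist=[-8.6,-8.6,-8.6,-8.6,-8.6,-8.6,-8.6,-8.6,-8.6,-8.6])

```text
time_s: 2.75
tool_pos: [0.4836, 0.0781, 0.3126]
tool_rot: [-180.0, -0.1, 101.3]
force: [0.2, 0.3, -0.5]
grip_width: 0.0392
```

```bash
cat >> h.py <<'E'
from scipy.spatial.transform import Rotation as R
def wrist():
    o=telemetry.get_obs(); c=optics.read_camera("wrist")
    T=np.eye(4);T[:3,:3]=R.from_euler("xyz",o["tool_rot"],degrees=True).as_matrix();T[:3,3]=o["tool_pos"]
    return o,c,T@c["hand_eye"]
E
python3 - <<'E'
from h import *
o,c,E=wrist(); cv2.imwrite("pics/w1.png",c["img"])
print(np.round(o["tool_pos"],4),np.round(o["tool_rot"],1),np.round(o["qpos"],0),E[:3,3].round(3))
for n,b in(("orange",blobs(c["img"],(0,150,80),(16,255,255),60)),("red",blobs(c["img"],(172,150,60),(180,255,255),20))):
  for ce,st in b: print(n,ce,st,onz(c,ce,.139 if n=="orange" else .125,E).round(4))
E
```

```text
[0.4836 0.0781 0.3126] [-1.800e+02 -1.000e-01  1.013e+02] [ 40.  -2. -50.  95.  -2.  86.  91.] [0.416 0.064 0.474]
orange [92.4, 166.3] [78, 154, 23, 29, 242] [ 0.5064 -0.1082  0.139 ]
orange [239.2, 182.0] [198, 164, 72, 34, 1134] [0.4919 0.0578 0.139 ]
orange [185.0, 196.0] [180, 191, 11, 11, 91] [ 0.5205 -0.0009  0.139 ]
orange [279.2, 204.0] [274, 199, 12, 11, 97] [0.5087 0.1084 0.139 ]
orange [230.2, 224.0] [195, 208, 69, 33, 1190] [0.5443 0.0565 0.139 ]
```

View pics/w1.png

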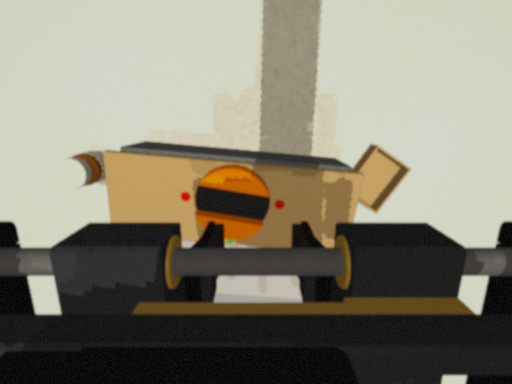

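The wrist view shows the fastener centred near (233,203) and the red dots at (185,196) and (279,204). Both estimates agree: centre (0.518, 0.057), case yaw about 6°, slot turned about 8° clockwise already. The centre moves about 3 mm toward −x as the lid shuts.

>>> arm_command([
  [-1.4,1.35,2],
  [-1.4,1.35,3],
  [0,0,4],
  [0,0,4],
  [0,0,2],
  [0,0,0],
  [0,0,0],
], twist=[0,0,6,5,0,0,0])

```text
time_s: 3.68
tool_pos: [0.5157, 0.0633, 0.1608]
tool_rot: [179.8, -0.0, 90.7]
force: [-0.4, -1.1, 1.0]
grip_width: 0.0388
```

```bash
python3 - <<'E'
from h import *
o=telemetry.get_obs();print(np.round(o["tool_pos"],4),np.round(o["tool_rot"],1),np.round(o["force"],1))
a=optics.read_camera("scene")["img"][120:200,200:310];b=optics.read_camera("side")["img"][140:250,210:360]
w=wrist()[1]["img"][100:260,140:340]
f=lambda i:cv2.resize(i,(390,290),interpolation=2)
cv2.imwrite("pics/c2.png",np.vstack([np.hstack([f(a),f(b)]),np.hstack([f(w),f(w)*0])]))
E
```

```text
[0.5157 0.0633 0.1608] [179.8  -0.   90.7] [-0.4 -1.1  1. ]
```

View pics/c2.png

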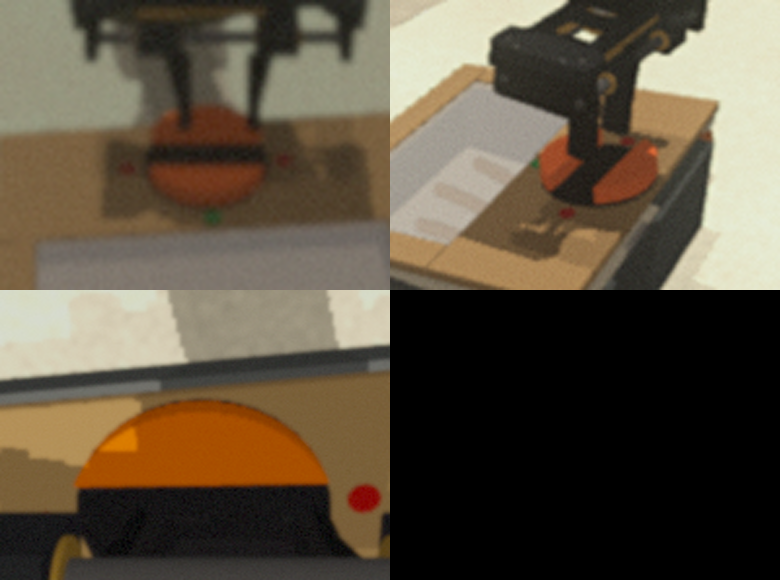

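The scene and side crops show the fingertips above the slot and aligned with it, about 6 mm too far in +y. I'll correct that and then lower in.

>>> arm_command([
  [-0.7,0,0],
  [0,0,1],
  [0,0,1],
  [0,0,0.8],
  [0,0,0.3],
  [0,0,0],
], twist=[0,0,0,0,0,0])

```text
time_s: 4.58
tool_pos: [0.5166, 0.0555, 0.1285]
tool_rot: [179.7, 0.0, 90.7]
force: [-0.3, -0.3, 1.3]
grip_width: 0.0391
```

```bash
python3 - <<'E'
from h import *
o=telemetry.get_obs();print(np.round(o["tool_pos"],4),np.round(o["tool_rot"],1),np.round(o["force"],1),o["grip_width"])
a=optics.read_camera("scene")["img"][120:200,200:310];b=optics.read_camera("side")["img"][140:250,210:360]
f=lambda i:cv2.resize(i,(390,290),interpolation=2)
cv2.imwrite("pics/c3.png",np.hstack([f(a),f(b)]))
E
```

```text
[0.5166 0.0555 0.1285] [179.7   0.   90.7] [-0.3 -0.3  1.3] 0.03913712362637664
```

View pics/c3.png

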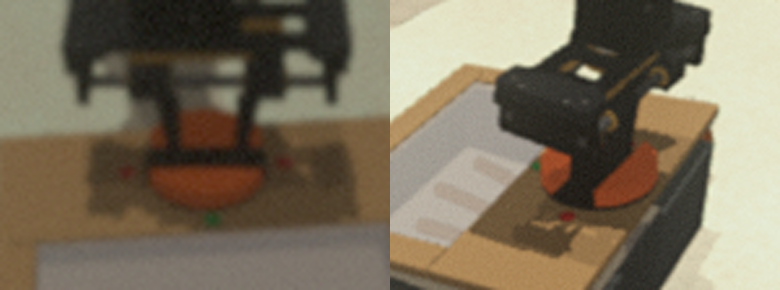

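The fingertips are in the slot with little or no contact. Next I'll press down in small steps.

>>> arm_command([
  [0,0,0.6],
  [0,0,0.6],
  [0,0,0.6],
  [0,0,0.6],
  [0,0,0.4],
  [0,0,0.4],
], twist=[0,0,0,0,0,0])

```text
time_s: 5.42
tool_pos: [0.5168, 0.0555, 0.1028]
tool_rot: [179.8, 0.3, 90.6]
force: [-16.2, -3.2, 42.6]
grip_width: 0.0392
```

Shut at z = 0.1028, which matches the expected 0.103. I'll ease the press and start the clockwise twist.

>>> arm_command([
  [0,-0.1,0.15],
  [0,0,0.15],
  [0,0,0.15],
  [0,0,0.15],
  [0,0,0.15],
  [0,0,0.15],
], twist=[0,6,6,6,6,6])

```text
time_s: 6.18
tool_pos: [0.5174, 0.0549, 0.1033]
tool_rot: [179.4, 0.5, 59.7]
force: [-7.4, -2.3, 14.7]
grip_width: 0.039
```

>>> arm_command([
  [0,-0.1,0.2],
  [0,-0.1,0.2],
  [0,0,0.2],
  [0,0,0.2],
  [0,0,0.2],
  [0,0,0.2],
], twist=[7,7,7,7,7,7])

```text
time_s: 6.92
tool_pos: [0.5177, 0.0535, 0.1033]
tool_rot: [178.5, 0.1, 16.3]
force: [-8.1, -0.5, 18.5]
grip_width: 0.0389
```

>>> arm_command([
  [0,0,0.2],
  [0,0,0.2],
  [0,0,0.2],
  [0,0,0.2],
  [0,0,0.2],
], twist=[6,6,6,6,6])

```text
time_s: 7.55
tool_pos: [0.5207, 0.0539, 0.1035]
tool_rot: [178.5, -1.1, -14.4]
force: [-4.6, 2.2, 14.6]
grip_width: 0.0394
```

```bash
python3 - <<'E'
from h import *
o=telemetry.get_obs();print(np.round(o["tool_pos"],4),np.round(o["tool_rot"],1),np.round(o["force"],1),np.round(o["wrist_torque"],2))
a=optics.read_camera("scene")["img"][120:200,200:310];b=optics.read_camera("side")["img"][140:250,210:360]
f=lambda i:cv2.resize(i,(390,290),interpolation=2)
cv2.imwrite("pics/c4.png",np.hstack([f(a),f(b)]))
E
```

```text
[0.5207 0.0539 0.1035] [178.5  -1.1 -14.4] [-4.6  2.2 14.6] [0.63 1.38 1.5 ]
```

View pics/c4.png

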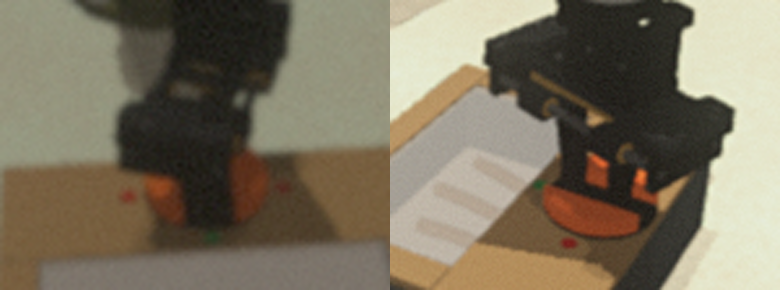

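The slot looks front to back and the wrist torque is up at 1.5 N m, so it's probably at the stop. I'll push a little more to see whether the yaw stalls.

>>> arm_command([
  [0,0,0.2],
  [0,0,0.2],
  [0,0,0.2],
], twist=[4,4,4])

```text
time_s: 8.02
tool_pos: [0.5209, 0.0537, 0.1035]
tool_rot: [177.8, -1.9, -23.8]
force: [-5.9, -6.1, 19.1]
grip_width: 0.0395
```

```bash
python3 - <<'E'
from h import *
o,c,E=wrist();print(np.round(o["tool_rot"],1),np.round(o["force"],1),np.round(o["wrist_torque"],2))
S=optics.read_camera("scene")["img"][135:190,215:295]
cv2.imwrite("pics/c5.png",np.hstack([cv2.resize(S,(410,290),interpolation=2),cv2.resize(c["img"][60:300,100:400],(390,290),interpolation=2)]))
E
```

```text
[177.8  -1.9 -23.8] [-5.9 -6.1 19.1] [-0.7   2.54  7.27]
```

View pics/c5.png

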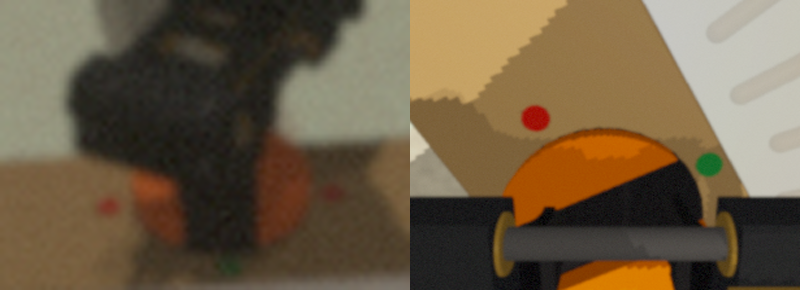

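The slot points at the green dot and the wrist torque is 7.3 N m, so the fastener is hard against its stop. I'll untwist to the middle of the slot, keeping a light press, and then lift out.

>>> arm_command([
  [0,0,0.1],
  [0,0,0.1],
  [0,0,0.05],
  [0,0,0],
  [0,0,-0.2],
  [0,0,-0.4],
], twist=[-7,-8,-9,-3,0,0])

```text
time_s: 8.88
tool_pos: [0.5239, 0.0581, 0.11]
tool_rot: [177.0, -1.1, 5.1]
force: [-0.1, -0.3, 0.2]
grip_width: 0.039
```

```bash
python3 - <<'E'
from h import *
o,c,E=wrist();print(np.round(o["tool_pos"],4),np.round(o["tool_rot"],1),np.round(o["force"],1),np.round(o["wrist_torque"],2))
E
```

```text
[0.5239 0.0581 0.11  ] [177.   -1.1   5.1] [-0.1 -0.3  0.2] [ 0.07 -0.08  0.01]
```

No contact with the tool 7 mm up, so the lid hasn't followed. I'll retreat upward.

>>> arm_command([
  [0,0,-1.5],
  [0,0,-3],
  [0,0,-5],
  [0,0,-5],
  [0,0,-5],
  [-5,0,0],
  [0,0,0],
  [0,0,0],
], twist=[0,0,0,0,0,0,0,0])

```text
time_s: 9.93
tool_pos: [0.4691, 0.0648, 0.3173]
tool_rot: [177.0, -1.5, 5.0]
force: [-0.6, -0.1, 0.1]
grip_width: 0.0395
```

```bash
python3 - <<'E'
from h import *
o=telemetry.get_obs();print(np.round(o["tool_pos"],4),np.round(o["force"],1))
S=optics.read_camera("scene");D=optics.read_camera("side")
for n,c in(("S",S),("D",D)):
  print(n,blobs(c["img"],(0,190,110),(14,255,255),6))
cv2.imwrite("pics/c6.png",np.hstack([cv2.resize(S["img"][130:260,150:350],(400,300),interpolation=2),cv2.resize(D["img"][150:350,150:350],(400,300),interpolation=2)]))
E
```

```text
[0.4691 0.0648 0.3173] [-0.6 -0.1  0.1]
S [([245.4, 167.0], [242, 162, 7, 11, 26]), ([247.8, 173.9], [246, 173, 5, 3, 8])]
D [([282.0, 217.1], [279, 214, 7, 7, 21]), ([278.1, 219.4], [277, 218, 3, 4, 7]), ([286.8, 224.1], [281, 221, 12, 7, 27]), ([295.7, 226.1], [294, 225, 5, 3, 7])]
```

View pics/c6.png

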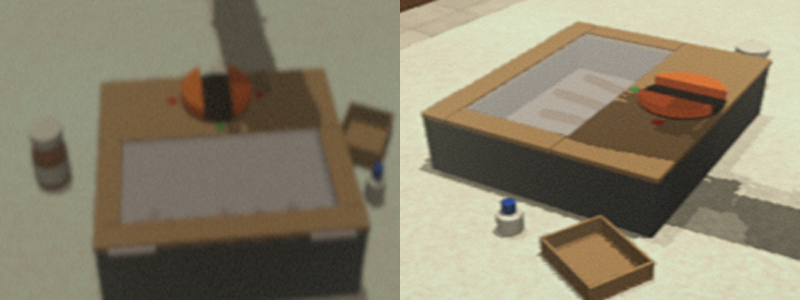

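The views show the lid flat on the case with the slot front to back, pointing at the green dot. The jar, vial and tray are where they were and the hand is clear.

```bash
python3 -c "
from cell import env; print(env.sign_off())"
```

```text
the job is handed in; nothing more can be done
None
```

The lid is shut and locked, and I handed the job in about 10 s into the 38 s allowed. I put both fingertips, spread along the slot, into the fastener and pressed the lid down to its stop. With it held down at about 15–20 N, I turned the fastener clockwise to its stop, centred the fingers in the slot and lifted away.

**Last checks:**
- **Lid shut:** with it pressed down, the fingertips sat at z = 0.103 m, the height given for a shut lid. It did not follow when I lifted off: about 0 N with the fingertips 7 mm higher. The last pictures, about a second later, show it still flat on the case.
- **Fastener locked:** the slot runs front to back, pointing at the green dot. I judged this by eye and did not measure the angle.
- **Bystanders:** the jar, vial and tray look unmoved in the last pictures. The hand was clear, about 0.2 m above the lid.

**What was not ideal:**
- **First press:** it peaked at about 43 N down at the wrist, through the fingertips, with 16 N sideways. I eased it before turning.
- **Extra turn:** I pushed on after the stop to be sure of it, which raised the wrist torque to 7.3 N m.

No check failed or disagreed.

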